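# Clear the stray roll and hold the conveyor's drive cover open

### The job

A bread roll has come to lie on the hinged metal cover at the near end of the small bakery conveyor. With the cover still shut, pick that roll up and lay it gently, flat base down, on the floor of the grey tray beside the conveyor; then take the cover by its bar handle, raise it to 50 degrees from closed (give or take 5) and keep holding it there with the gripper so that the drive drum can be inspected: the cover falls shut by itself, so the program finishes while still holding it. Leave the brush and the mug where they are.

Things in the scene. Friction and masses are not known exactly. Their poses are not given: they have to be found in the camera images.
- roll: The stray crusty bread roll: brown, 162 mm long (its x), 52 mm wide (its y), 47 mm high, rounded ends and back, flat underneath, about 0.12 kg, firm. Lies on the conveyor's cover at the start, at any yaw. Origin: centre of its underside; z up.
- tray: Grey plastic open tray, fixed to the table, left or right of the conveyor; outside 300 mm (its x) by 230 mm (its y) by 55 mm high, walls and floor 6 mm thick. Origin: centre of its underside, on the table; so the inner floor is at z = 6 mm.
- conveyor: Small belt conveyor fixed to the table, drive end towards the robot, belt running away along its +x. Origin on the table below the cover's middle. Drive box under the cover: x -95 to 95 mm, y -115 to 115 mm, 116 mm high, open on top, drum inside. Beyond: belt (top at 112 mm, another roll on it) between guards 132 mm high, to x = 415 mm, then a chute to 560 mm.
- cover (a joint): Angle of the cover, rad: 0 shut (level), grows as its front edge (robot's side) is raised; stop at 1.3; 50 degrees = 0.873. Bare steel plate 178 x 226 x 6 mm, about 0.6 kg, hinged along its far edge (belt side), top 124 mm above the table when shut. Free hinge, slight damping: falls shut from any angle when let go.
- cover_handle (a point): Middle of the cover's bar handle: round dark steel bar 12 mm thick, 150 mm long, parallel to the hinge and 230 mm from it, 121 mm above the table when shut, held in front of the cover's edge by an arm at each end: 44 mm clear gap to the edge, free below. x points to the hinge, y along the bar. The bar can turn between the pads: the tool may keep pointing down.
- cover_hinge (a point): Middle of the cover's hinge line (121 mm above the table), 90 mm along +x of the conveyor's origin; turns with the cover, same axes as the handle's point. The hinge line is its y.
- brush: Dark wooden bench brush, 290 mm long with handle, 50 mm wide, 45 mm high, on the table off to one side. To be left alone. Origin below the neck between handle and head.
- cup: Steel mug, 84 mm across, 85 mm high, on the table off to the other side. To be left alone. Origin: centre of its underside.
There are look-alikes about, which are no part of the job. Leave any yellow look-alike of the roll alone.

How it is judged:
On the way, in this order (a step that is already met when the one before it is completed fails the run):
1. the stray roll lies flat and still in the tray, let go, the cover still shut (x of roll in the frame of tray between -0.11 and 0.11 m and y of roll in the frame of tray between -0.09 and 0.09 m and z of roll in the frame of tray below 0.03 m and angle between roll's own z axis and vertical below 0.3 rad and contact force between the fingers and roll below 0.05 N and linear speed of roll below 0.03 m/s and value of joint cover below 0.1 rad), for 0.3 s.
2. the cover is held by the gripper at 50 degrees (within 6) (value of joint cover between 0.768 and 0.977 rad and contact force between the fingers and cover above 0.3 N and velocity of joint cover between -0.1 and 0.1 rad/s), for 0.5 s.
At the end, for the whole second after the job is handed in: Stray roll base down (tilt under 0.3 rad) in the tray, within 110 mm (x) and 90 mm (y) of its centre, under 30 mm high, untouched, still; cover still at 0.768 to 0.977 rad (50 degrees, within 6), touched by the fingers, not propped by a loose thing (all of step 2 and x of roll in the frame of tray between -0.11 and 0.11 m and y of roll in the frame of tray between -0.09 and 0.09 m and z of roll in the frame of tray below 0.03 m and angle between roll's own z axis and vertical below 0.3 rad and contact force between the fingers and roll below 0.05 N and linear speed of roll below 0.03 m/s and contact force between cover and roll below 0.1 N and contact force between cover and brush below 0.1 N and contact force between cover and cup below 0.1 N); the arm keeps its last pose, push and grip.
It fails at once if the cover is lifted (more than 0.15 rad) while the stray roll is not yet in the tray (value of joint cover above 0.15 rad and not (x of roll in the frame of tray between -0.11 and 0.11 m and y of roll in the frame of tray between -0.09 and 0.09 m and z of roll in the frame of tray below 0.03 m and angle between roll's own z axis and vertical below 0.3 rad)).
It fails at once if the stray roll is dropped or thrown: faster than 1 m/s with the fingers off it (contact force between the fingers and roll below 0.02 N and linear speed of roll above 1 m/s).
It fails at once if the brush is moved more than 30 mm (distance of brush from where it was at the start of the episode above 0.03 m).
It fails at once if the mug is moved more than 30 mm (distance of cup from where it was at the start of the episode above 0.03 m).
It also fails if it takes over 61 s, if anything falls off the work surface, if the arm or the gripper's body presses on something with over 40 N, if the wrist force passes 120 N, or if a joint passes its speed limit or range.

### The arm

A 6-joint arm with a two-finger parallel gripper is mounted at the origin on the work surface. World frame = base frame: x ahead of the robot, y to its left, z up, the work surface at z = 0. Lengths are in m, angles in rad, forces in N, time in s.
With the tool pointing down it reaches from about 0.325 to 0.9 m from the base axis. Payload 6.1 kg.
Tool frame: the origin (TCP) lies at the very end of the fingers, on their centre line; the grasp point (between the pads) lies 19 mm behind it; z points along the fingers, y is the line along which they close (so a half turn about z gives the same grasp; the last joint's range is limited). The gripper opens to 85 mm and grips with 20 to 120 N. Pads are 22 mm wide; open, the fingers measure 114 mm over their backs; the gripper's body (76 mm by 85 mm) begins 54 mm behind the grasp point. The pads swing forward as they close: fully open they stand 13 mm farther back than shut.
Start: joints at [-1.391, 0.22, 1.526, -0, 1.395, -0.126], TCP at [0.188, -0.596, 0.199] pointing down, gripper open.
Joint ranges: [-2.98, 2.98], [-0.91, 2.08], [0.09, 2.57], [-1.24, 4.39], [0.2, 2.65], [-2.68, 2.68]. Speed limits (rad/s): [2.57, 2.57, 3.01, 3.14, 3.14, 3.14].

### API

Orientations are given as a unit quaternion [x, y, z, w].
In Python, from rig import telemetry, imaging, ticket gives the robot as it stands. The module is installed in compiled form; this text tells all that it offers.
- The arm moves only by the tool step_arm, never from a script. Its argument "commands" is one flat list of numbers, 7 for each row, row after row: the opening, from 0 (shut) to 1 (fully open), then the shift along the world's x, y, z as a fraction of full scale, then the turn, a rotation vector about the world's x, y, z as a fraction of full scale. A call has exactly 10 rows; each row is the pose to reach, as a shift and turn from the pose commanded when the call began, turning the shorter way round; what a row does not reach only later rows make up. Full scale, the value 1, is 10 cm for a shift and pi rad for a turn. A row lasts 1/12 s, in which the tool goes at most 41.7 mm and 7.16 degrees, less where a joint would pass 70% of its speed; a pose out of reach is approached as far as the arm can. A call with a number of a shift or a turn outside -1 to 1 is refused whole. A call with a gripper value outside its range is refused whole. The fingers move at their own pace and stop on an object; "grip_force" is the grip in N (left out, the last holds). Time passes only in rows, so rows that repeat a pose let the fingers close, or fill a call up. It gives the time, the measured TCP pose, the force, the opening and the grip force at its end, in the units of the state.
- telemetry.state(): the state, without advancing time (a new reading comes with each control period).
- imaging.camera(name): name is "scene" or "top"; returns a dict with "img" (480x640x3 uint8, red, green, blue), "z_map" (480x640 float32, m along the optical axis (not along the pixel's ray), 0 where there is no reading), "vertical_fov" (degrees; the focal length in pixels is half the picture's height over the tangent of half this angle, whatever the lens; pixels are square), "cx", "cy" (the principal point, pixels), "pose" (4x4, takes a point from camera to world coordinates). Camera axes: x right, y down, z forward; pixel columns grow to the right and rows downward; lengths in m; the calibration is good to about 2 mm. A picture is of the moment at which its call begins.
- ticket.hand_in(): hands the job in; it is judged then, once.
The state is a dict: "time_s": time; "qpos": joint angles; "joint_velocities": joint speeds; "joint_torque": joint torques, N m; "tool_pos": TCP position; "tool_rot": TCP orientation; "wrist_force": force on the tool from outside, world axes, zero at the start; "ft_torque": the same for the moment, N m; "grip_width": opening from 0.0 (shut) to 1.0 (fully open); "grasp_force": force on a finger pad.
Only numpy, scipy, OpenCV 4.12 (cv2) and the standard library are available. Lean on these libraries where they do the work, as an engineer would, in place of code of your own. Each camera call takes 0.05 s, during which the arm holds its last target. There are 200 camera calls.

## Working session

There is one attempt and no reset: what is moved stays moved. The work goes in short steps, Python scripts to look and compute and a tool call to move; the robot and the scene stay as the last step left them, time stands still between calls to the robot, and variables do not carry over. Pictures are saved under pics/ and viewed, at most 10 in all, crops included, and the job is handed in when it is done.

Besides the shell and the picture viewer there is one more tool, called after "Emit:" as name(argument=value, ...) on one line, values as JSON. step_arm: Moves the arm, as the interface text tells. Shift numbers are shares of 10 cm and turn numbers shares of pi rad, none past 1 either way. Its arguments: {"type":"object","properties":{"commands":{"type":"array","items":{"type":"number"}},"grip_force":{"type":"number"}},"required":["commands"]}

```bash
mkdir -p pics; cat > h.py <<'E'
import numpy as np, cv2
from rig import telemetry, imaging
def cam(n):
    c=imaging.camera(n); np.savez(f'{n}.npz',**c); return c
def load(n): return dict(np.load(f'{n}.npz'))
def f(c): return c['img'].shape[0]/2/np.tan(np.radians(float(c['vertical_fov']))/2)
def world(c,u,v,z=None):
    d=float(c['z_map'][int(v),int(u)]) if z is None else z
    p=np.array([(u-float(c['cx']))/f(c)*d,(v-float(c['cy']))/f(c)*d,d,1]); return (c['pose']@p)[:3]
def cloud(c):
    v,u=np.mgrid[0:480,0:640]; d=c['z_map']
    p=np.stack([(u-float(c['cx']))/f(c)*d,(v-float(c['cy']))/f(c)*d,d,np.ones_like(d)],-1); return (p@c['pose'].T)[...,:3]
E
python3 - <<'E'
from h import *
for n in('scene','top'):
    c=cam(n); cv2.imwrite(f'pics/{n}0.png',c['img'][...,::-1]); print(n,c['vertical_fov'],c['cx'],c['cy'],np.round(c['pose'],3).tolist())
print(telemetry.state())
E
```

```text
scene 49.15948398290782 320.96921597940815 235.43205459962988 [[-0.802, 0.507, -0.318, 1.069], [0.598, 0.674, -0.434, 0.72], [-0.006, -0.538, -0.843, 1.49], [0.0, 0.0, 0.0, 1.0]]
top 50.296654547924405 314.8976524121305 243.84398075373215 [[-0.026, -0.997, 0.075, 0.448], [-1.0, 0.026, -0.008, 0.011], [0.006, -0.075, -0.997, 1.484], [0.0, 0.0, 0.0, 1.0]]
{'time_s': 0.1, 'qpos': array([-1.39109914e+00,  2.21125601e-01,  1.52748897e+00,  9.59810431e-06,
        1.39472727e+00, -1.26075723e-01]), 'joint_velocities': array([ 0.00070654, -0.00158674, -0.00442398, -0.00014127,  0.00044373,
       -0.00199484]), 'joint_torque': array([ 2.34923158e-03, -4.98241925e+01, -3.90546083e+01,  3.43632007e-05,
        5.65851762e-03, -1.85886370e-05]), 'tool_pos': array([ 0.18804943, -0.59540643,  0.19772622]), 'tool_rot': array([ 9.88335364e-01,  1.52290656e-01, -1.87231670e-05, -8.74402350e-04]), 'wrist_force': array([-0.22006087, -0.4240467 , -0.54632224]), 'ft_torque': array([-0.00461674,  0.0598734 ,  0.00143621]), 'grasp_force': 0.0, 'grip_width': 1.0030199088142266}
```

View pics/scene0.png

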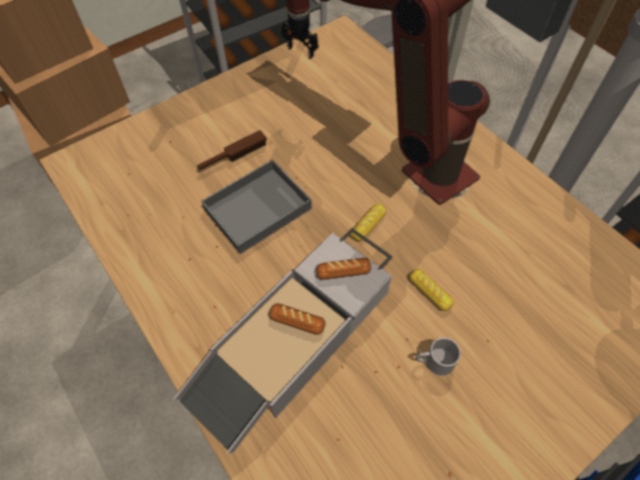

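View pics/top0.png

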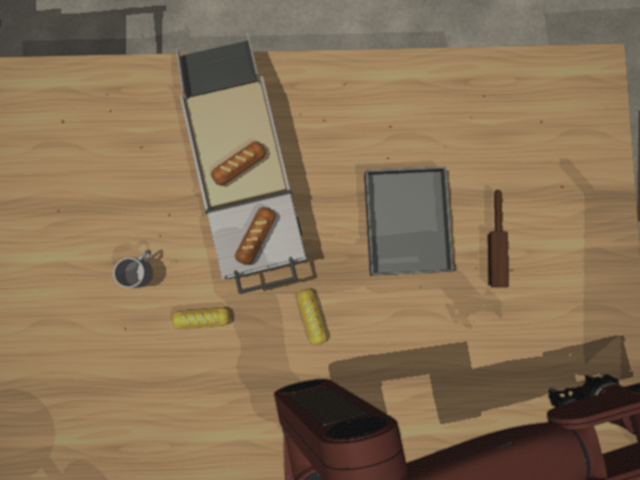

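The candidates for the stray roll, by top-view pixel, are:
- brown roll on the steel cover (256,236), scene (343,268)
- brown roll on the belt (239,163)
- yellow look-alikes (201,318) and (312,316)

By the description I choose the one on the steel cover. The tray is at (409,221), the mug at (132,271), the brush at (498,250) and the bar handle at (267,281). I'll check the choice in a close crop and measure.

```bash
python3 - <<'E'
from h import *
t=load('top'); s=load('scene')
a=cv2.resize(t['img'][180:310,195:325],(520,520),interpolation=cv2.INTER_CUBIC)
b=cv2.resize(s['img'][215:310,280:400],(280*2//2*1,222)) 
cv2.imwrite('pics/crop1.png',a[...,::-1])
for n,c in(('top',t),('scene',s)):
    P=cloud(c); im=c['img']; hsv=cv2.cvtColor(im,cv2.COLOR_RGB2HSV)
    box=(slice(200,272),slice(230,282)) if n=='top' else (slice(250,285),slice(308,380))
    m=np.zeros(im.shape[:2],bool); m[box]=(hsv[...,1]>90)[box]&(P[...,2][box]>.13)
    Q=P[m]; (cx,cy),wh,an=cv2.minAreaRect((Q[:,:2]*1000).astype(np.float32))
    print(n,'roll',cx,cy,wh,an,np.percentile(Q[:,2],[2,50,98]))
    d=Q[:,:2]-Q[:,:2].mean(0); w,V=np.linalg.eigh(d.T@d); print('axis deg',np.degrees(np.arctan2(V[1,1],V[0,1])))
    cov={'top':[(225,220),(285,210),(240,265),(290,250),(230,262)],'scene':[(340,245),(310,268),(340,290),(375,285)]}[n]
    for q in cov: print(' cover',q,world(c,*q).round(4))
    tr={'top':[(366,171),(445,169),(455,270),(370,274),(410,220),(385,190),(435,250)],'scene':[(255,205)]}[n]
    for q in tr: print(' tray',q,world(c,*q).round(4))
    br={'top':[(235,283),(241,291),(267,285),(295,262),(238,274)],'scene':[(345,232),(388,265)]}[n]
    for q in br: print(' bar',q,world(c,*q).round(4))
E
```

```text
top roll 553.1113891601562 89.72831726074219 (212.1374053955078, 153.9921417236328) 72.74584197998047 [0.14649765 0.16519669 0.17659804]
axis deg 152.2245939601978
 cover (225, 220) [0.6198 0.2392 0.1265]
 cover (285, 210) [0.6424 0.0784 0.1288]
 cover (240, 265) [0.4988 0.2013 0.1242]
 cover (290, 250) [0.5352 0.0676 0.125 ]
 cover (230, 262) [0.5075 0.2279 0.1234]
 tray (366, 171) [ 0.7582 -0.1497  0.0568]
 tray (445, 169) [ 0.7583 -0.3739  0.0569]
 tray (455, 270) [ 0.4727 -0.4045  0.0012]
 tray (370, 274) [ 0.467  -0.153   0.0394]
 tray (410, 220) [ 0.6217 -0.2793  0.0033]
 tray (385, 190) [ 0.7116 -0.2092  0.0053]
 tray (435, 250) [ 5.324e-01 -3.492e-01  2.000e-04]
 bar (235, 283) [ 4.518e-01  2.340e-01 -4.000e-04]
 bar (241, 291) [0.43   0.1989 0.1306]
 bar (267, 285) [0.444  0.1305 0.1263]
 bar (295, 262) [0.507  0.0583 0.0241]
 bar (238, 274) [0.4755 0.2103 0.1013]
scene roll 580.2753295898438 161.22149658203125 (59.092769622802734, 159.84097290039062) 67.9361572265625 [0.14160572 0.16256812 0.17477483]
axis deg 151.60578804033344
 cover (340, 245) [0.5266 0.0773 0.1201]
 cover (310, 268) [0.6485 0.0888 0.1239]
 cover (340, 290) [0.6204 0.1981 0.1196]
 cover (375, 285) [0.5301 0.2478 0.123 ]
 tray (255, 205) [ 0.6174 -0.2848  0.0043]
 bar (345, 232) [ 0.4358 -0.0075  0.0044]
 bar (388, 265) [ 0.3995  0.1734 -0.0037]
```

View pics/crop1.png

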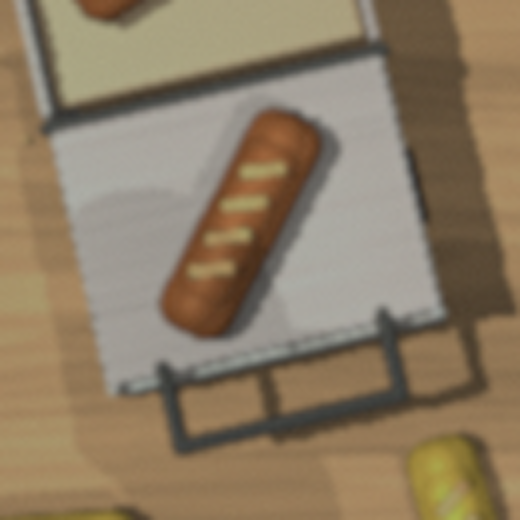

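The crop shows the brown roll with pale slashes on the bare steel cover, its centre at crop (243,222), so the choice is confirmed. The bar runs from crop (180,443) to (400,395). Next I need a crop of the second view to triangulate.

```bash
python3 - <<'E'
from h import *
s=load('scene'); a=cv2.resize(s['img'][220:300,290:400],(770,560),interpolation=cv2.INTER_CUBIC)
cv2.imwrite('pics/crop2.png',a[...,::-1])
t=load('top')
E
```

```text
(no output)
```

View pics/crop2.png

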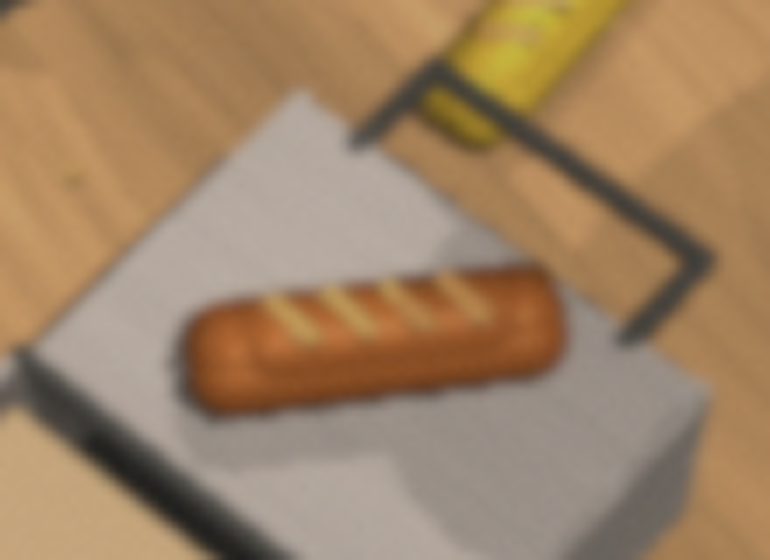

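The scene crop shows the bar from (438,70) to (705,262), the roll's slashes at (292,320), (350,313), (405,305) and (468,298), and the cover's front corners at (300,92) and (710,390). I'll triangulate these.

```bash
python3 - <<'E'
from h import *
t=load('top'); s=load('scene')
def PM(c): 
    K=np.array([[f(c),0,float(c['cx'])],[0,f(c),float(c['cy'])],[0,0,1]]); return K@np.linalg.inv(c['pose'])[:3]
T=np.array([(180,443),(400,395),(263,170),(244,204),(227,238),(211,270),(440,318),(112,390)],float)/4+[194.6,179.6]
S=np.array([(705,262),(438,70),(292,320),(350,313),(405,305),(468,298),(300,92),(710,390)],float)/7+[289.6,219.6]
X=cv2.triangulatePoints(PM(t),PM(s),T.T,S.T); X=(X[:3]/X[3]).T; print(X.round(4))
d=X[0]-X[1]; print('bar mid',X[:2].mean(0),'yaw',np.degrees(np.arctan2(-d[0],d[1])),'len',np.linalg.norm(d))
print('slash mid',X[2:6].mean(0)); d=X[6]-X[7]; print('edge yaw',np.degrees(np.arctan2(d[0],-d[1])))
for n,c in(('top',t),('scene',s)):
    P=cloud(c); h=cv2.cvtColor(c['img'],cv2.COLOR_RGB2HSV)
    m=((P[...,2]>.133)&(P[...,2]<.2)&(h[...,1]>90)).astype(np.uint8)
    k,L,st,ce=cv2.connectedComponentsWithStats(m); q=(235,256) if n=='top' else (270,343)
    Q=P[L==L[q]]; r=cv2.minAreaRect((Q[:,:2]*1000).astype(np.float32)); print(n,r,len(Q),Q.mean(0))
    # tray floor+rim
    w=(P[...,0]>.4)&(P[...,0]<.85)&(P[...,1]<-.1)&(P[...,1]>-.44)
    Q=P[w&(P[...,2]>.03)&(P[...,2]<.065)]; print('tray',cv2.minAreaRect((Q[:,:2]*1000).astype(np.float32)),np.median(P[w&(abs(P[...,0]-.6)<.05)&(abs(P[...,1]+.28)<.05)][:,2]))
E
```

```text
[[0.4321 0.2033 0.1226]
 [0.4607 0.0564 0.1201]
 [0.6074 0.1402 0.1692]
 [0.586  0.1524 0.1696]
 [0.5649 0.1633 0.1692]
 [0.5432 0.1751 0.1689]
 [0.5131 0.0272 0.1144]
 [0.4683 0.2492 0.1154]]
bar mid [0.44640345 0.12985111 0.12130492] yaw 10.997825829930237 len 0.1496410905478684
slash mid [0.57537406 0.15775096 0.16923916]
edge yaw 11.418427655719057
top ((573.956298828125, 157.07437133789062), (47.306026458740234, 155.9051055908203), 61.4185905456543) 1061 [0.57265749 0.15593194 0.1642043 ]
tray ((617.06884765625, -265.0003967285156), (300.367431640625, 232.2263641357422), 1.1550283432006836) 0.005954597346855883
scene ((580.2753295898438, 161.22149658203125), (59.092769622802734, 159.84097290039062), 67.9361572265625) 853 [0.58368936 0.16387054 0.16112821]
tray ((618.96728515625, -267.8230895996094), (304.9076232910156, 238.91070556640625), 1.0717542171478271) 0.0060486379494897324
```

Emit:
step_arm(commands=[1,0.048,0.094,0.009,0,0,0.0093,1,0.096,0.188,0.018,0,0,0.0186,1,0.144,0.282,0.027,0,0,0.0279,1,0.192,0.376,0.036,0,0,0.0372,1,0.24,0.47,0.045,0,0,0.0465,1,0.288,0.564,0.054,0,0,0.0558,1,0.336,0.658,0.063,0,0,0.0651,1,0.384,0.752,0.072,0,0,0.0744,1,0.432,0.846,0.081,0,0,0.0837,1,0.48,0.94,0.09,0,0,0.093], grip_force=30)

```text
time_s: 0.93
tool_pos: [0.2366, -0.501, 0.2079]
tool_rot: [0.955, 0.296, 0.0, 0.0]
wrist_force: [-0.8, -0.1, 0.0]
grip_width: 0.999
grasp_force: 0.0
```

Emit:
step_arm(commands=[1,0.048,0.094,0.009,0,0,0.0093,1,0.096,0.188,0.018,0,0,0.0186,1,0.144,0.282,0.027,0,0,0.0279,1,0.192,0.376,0.036,0,0,0.0372,1,0.24,0.47,0.045,0,0,0.0465,1,0.288,0.564,0.054,0,0,0.0558,1,0.336,0.658,0.063,0,0,0.0651,1,0.384,0.752,0.072,0,0,0.0744,1,0.432,0.846,0.081,0,0,0.0837,1,0.48,0.94,0.09,0,0,0.093])

```text
time_s: 1.77
tool_pos: [0.2846, -0.4071, 0.2168]
tool_rot: [0.902, 0.432, -0.0, 0.0]
wrist_force: [0.2, 0.4, 0.6]
grip_width: 1.002
grasp_force: 0.0
```

Emit:
step_arm(commands=[1,0.048,0.094,0.009,0,0,0.0093,1,0.096,0.188,0.018,0,0,0.0186,1,0.144,0.282,0.027,0,0,0.0279,1,0.192,0.376,0.036,0,0,0.0372,1,0.24,0.47,0.045,0,0,0.0465,1,0.288,0.564,0.054,0,0,0.0558,1,0.336,0.658,0.063,0,0,0.0651,1,0.384,0.752,0.072,0,0,0.0744,1,0.432,0.846,0.081,0,0,0.0837,1,0.48,0.94,0.09,0,0,0.093])

```text
time_s: 2.6
tool_pos: [0.3326, -0.3131, 0.2258]
tool_rot: [0.83, 0.559, 0.0, 0.0]
wrist_force: [0.2, -0.2, 0.2]
grip_width: 0.998
grasp_force: 0.0
```

Emit:
step_arm(commands=[1,0.048,0.094,0.009,0,0,0.0093,1,0.096,0.188,0.018,0,0,0.0186,1,0.144,0.282,0.027,0,0,0.0279,1,0.192,0.376,0.036,0,0,0.0372,1,0.24,0.47,0.045,0,0,0.0465,1,0.288,0.564,0.054,0,0,0.0558,1,0.336,0.658,0.063,0,0,0.0651,1,0.384,0.752,0.072,0,0,0.0744,1,0.432,0.846,0.081,0,0,0.0837,1,0.48,0.94,0.09,0,0,0.093])

```text
time_s: 3.43
tool_pos: [0.3806, -0.219, 0.2348]
tool_rot: [0.739, 0.673, 0.0, -0.0]
wrist_force: [0.3, -0.4, 0.8]
grip_width: 0.997
grasp_force: 0.0
```

Emit:
step_arm(commands=[1,0.048,0.094,0.009,0,0,0.0093,1,0.096,0.188,0.018,0,0,0.0186,1,0.144,0.282,0.027,0,0,0.0279,1,0.192,0.376,0.036,0,0,0.0372,1,0.24,0.47,0.045,0,0,0.0465,1,0.288,0.564,0.054,0,0,0.0558,1,0.336,0.658,0.063,0,0,0.0651,1,0.384,0.752,0.072,0,0,0.0744,1,0.432,0.846,0.081,0,0,0.0837,1,0.48,0.94,0.09,0,0,0.093])

```text
time_s: 4.27
tool_pos: [0.4286, -0.1251, 0.2438]
tool_rot: [0.633, 0.774, -0.0, 0.0]
wrist_force: [-0.4, -0.3, 0.8]
grip_width: 0.999
grasp_force: 0.0
```

Emit:
step_arm(commands=[1,0.048,0.094,0.009,0,0,0.0093,1,0.096,0.188,0.018,0,0,0.0186,1,0.144,0.282,0.027,0,0,0.0279,1,0.192,0.376,0.036,0,0,0.0372,1,0.24,0.47,0.045,0,0,0.0465,1,0.288,0.564,0.054,0,0,0.0558,1,0.336,0.658,0.063,0,0,0.0651,1,0.384,0.752,0.072,0,0,0.0744,1,0.432,0.846,0.081,0,0,0.0837,1,0.48,0.94,0.09,0,0,0.093])

```text
time_s: 5.1
tool_pos: [0.4766, -0.031, 0.2528]
tool_rot: [0.514, 0.858, -0.0, -0.0]
wrist_force: [-1.5, -0.3, 0.6]
grip_width: 1.001
grasp_force: 0.0
```

Emit:
step_arm(commands=[1,0.048,0.094,0.009,0,0,0.0093,1,0.096,0.188,0.018,0,0,0.0186,1,0.144,0.282,0.027,0,0,0.0279,1,0.192,0.376,0.036,0,0,0.0372,1,0.24,0.47,0.045,0,0,0.0465,1,0.288,0.564,0.054,0,0,0.0558,1,0.336,0.658,0.063,0,0,0.0651,1,0.384,0.752,0.072,0,0,0.0744,1,0.432,0.846,0.081,0,0,0.0837,1,0.48,0.94,0.09,0,0,0.093])

```text
time_s: 5.93
tool_pos: [0.5246, 0.063, 0.2618]
tool_rot: [0.384, 0.923, 0.0, -0.0]
wrist_force: [-0.0, -0.1, 0.0]
grip_width: 1.0
grasp_force: 0.0
```

Emit:
step_arm(commands=[1,0.065,0.12,0,0,0,0.012,1,0.13,0.24,0,0,0,0.024,1,0.195,0.36,0,0,0,0.036,1,0.26,0.48,0,0,0,0.048,1,0.325,0.6,0,0,0,0.06,1,0.39,0.72,0,0,0,0.072,1,0.455,0.84,0,0,0,0.084,1,0.51,0.94,0,0,0,0.0917,1,0.51,0.94,-0.1,0,0,0.0917,1,0.51,0.94,-0.2,0,0,0.0917])

```text
time_s: 6.77
tool_pos: [0.5757, 0.1565, 0.2413]
tool_rot: [0.248, 0.969, 0.0, 0.0]
wrist_force: [-0.3, 0.4, -0.3]
grip_width: 0.998
grasp_force: 0.0
```

Emit:
step_arm(commands=[1,0,0,-0.1,0,0,0,1,0,0,-0.2,0,0,0,1,0,0,-0.3,0,0,0,1,0,0,-0.4,0,0,0,1,0,0,-0.5,0,0,0,1,0,0,-0.6,0,0,0,1,0,0,-0.7,0,0,0,1,0,0,-0.75,0,0,0,1,0,0,-0.8,0,0,0,1,0,0,-0.8,0,0,0])

```text
time_s: 7.6
tool_pos: [0.5746, 0.1559, 0.1604]
tool_rot: [0.249, 0.969, -0.0, -0.001]
wrist_force: [-0.8, -0.6, -0.3]
grip_width: 1.003
grasp_force: 0.0
```

```bash
python3 - <<'E'
from h import *
s=cam('scene'); t=cam('top')
a=cv2.resize(s['img'][190:310,270:430],(640,480),interpolation=cv2.INTER_CUBIC)
cv2.imwrite('pics/pre.png',a[...,::-1])
E
```

```text
(no output)
```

View pics/pre.png

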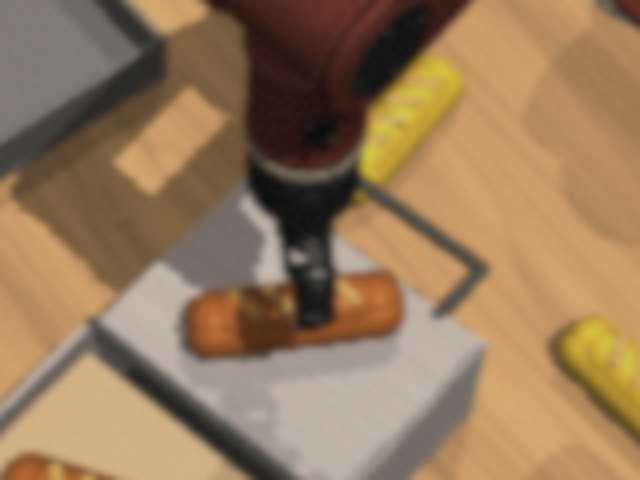

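The near finger is at (315,320), in front of the roll's middle (295,315), so the gripper is aligned with the roll. I'll descend and close.

Emit:
step_arm(commands=[1,0,0,-0.07,0,0,0,1,0,0,-0.14,0,0,0,1,0,0,-0.2,0,0,0,1,0,0,-0.25,0,0,0,1,0,0,-0.28,0,0,0,1,0,0,-0.28,0,0,0,0.3,0,0,-0.28,0,0,0,0.3,0,0,-0.28,0,0,0,0.3,0,0,-0.28,0,0,0,0.3,0,0,-0.28,0,0,0], grip_force=30)

```text
time_s: 8.53
tool_pos: [0.5754, 0.1561, 0.1341]
tool_rot: [0.249, 0.969, 0.0, 0.0]
wrist_force: [-0.1, -0.4, -0.8]
grip_width: 0.454
grasp_force: 0.0
```

Emit:
step_arm(commands=[0.3,0,0,0,0,0,0,0.3,0,0,0,0,0,0,0.3,0,0,0.05,0,0,0,0.3,0,0,0.1,0,0,0,0.3,0,0,0.15,0,0,0,0.3,0,0,0.2,0,0,0,0.3,0,0,0.25,0,0,0,0.3,0,0,0.3,0,0,0,0.3,0,0,0.35,0,0,0,0.3,0,0,0.4,0,0,0])

```text
time_s: 9.37
tool_pos: [0.5752, 0.156, 0.1743]
tool_rot: [0.249, 0.969, 0.0, 0.0]
wrist_force: [0.0, 0.6, -0.1]
grip_width: 0.298
grasp_force: 0.0
```

The gripper closed to 0.30 with no pad force, so it missed the roll. I'll look.

```bash
python3 - <<'E'
from h import *
s=cam('scene'); t=cam('top')
a=cv2.resize(s['img'][170:320,250:430],(480,400),interpolation=cv2.INTER_CUBIC)
b=cv2.resize(t['img'][170:320,190:310],(320,400),interpolation=cv2.INTER_CUBIC)
cv2.imwrite('pics/miss.png',np.hstack([a,b])[...,::-1])
E
```

```text
(no output)
```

View pics/miss.png

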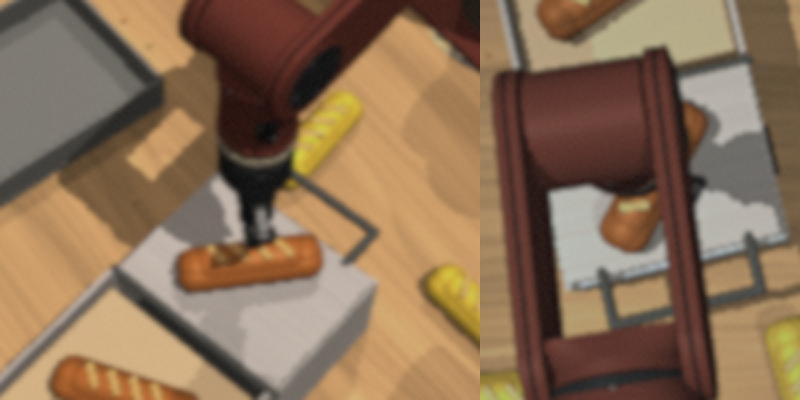

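The roll sits unmoved at about scene pixel (343,268), with the gripper above it. I'll measure where the fingertips really are.

```bash
python3 - <<'E'
from h import *
for n in('scene',):
    c=load(n); P=cloud(c); h=cv2.cvtColor(c['img'],cv2.COLOR_RGB2HSV)
    for v in range(240,272,3): print(v,[tuple((P[v,u]*1000).round().astype(int))+(int(h[v,u,2]),) for u in range(338,360,4)])
    m=((P[...,2]>.133)&(P[...,2]<.18)&(h[...,1]>120)).astype(np.uint8); L=cv2.connectedComponents(m)[1]
    Q=P[L==L[272,343]]; print(len(Q),cv2.minAreaRect((Q[:,:2]*1000).astype(np.float32)),Q[:,2].max())
print(telemetry.state())
E
```

```text
240 [(np.int64(612), np.int64(170), np.int64(349), 44), (np.int64(606), np.int64(179), np.int64(355), 19), (np.int64(599), np.int64(186), np.int64(357), 24), (np.int64(589), np.int64(190), np.int64(352), 19), (np.int64(576), np.int64(191), np.int64(342), 57), (np.int64(430), np.int64(53), np.int64(25), 118)]
243 [(np.int64(602), np.int64(158), np.int64(309), 138), (np.int64(606), np.int64(179), np.int64(340), 22), (np.int64(597), np.int64(184), np.int64(338), 18), (np.int64(589), np.int64(191), np.int64(339), 22), (np.int64(436), np.int64(42), np.int64(-2), 152), (np.int64(427), np.int64(51), np.int64(1), 173)]
246 [(np.int64(537), np.int64(80), np.int64(128), 165), (np.int64(599), np.int64(172), np.int64(309), 18), (np.int64(598), np.int64(187), np.int64(328), 35), (np.int64(590), np.int64(193), np.int64(329), 35), (np.int64(444), np.int64(52), np.int64(-1), 175), (np.int64(432), np.int64(58), np.int64(-3), 183)]
249 [(np.int64(541), np.int64(85), np.int64(121), 173), (np.int64(601), np.int64(174), np.int64(299), 14), (np.int64(598), np.int64(187), np.int64(314), 98), (np.int64(590)
[... 2486 characters left out ...]
4667, 'qpos': array([ 1.32629816e-01,  1.68906695e-01,  1.63070010e+00, -9.73321300e-06,
        1.33992296e+00, -9.35685851e-01]), 'joint_velocities': array([-0.00117013,  0.00931115,  0.01568934,  0.00126083, -0.01086757,
       -0.00103804]), 'joint_torque': array([ 1.68923970e-02, -4.62124729e+01, -3.79328299e+01, -1.02810296e-03,
        1.51967229e-01, -2.22279539e-06]), 'tool_pos': array([0.57589944, 0.15612539, 0.17508022]), 'tool_rot': array([2.48604333e-01, 9.68604574e-01, 3.81896027e-04, 9.58157090e-04]), 'wrist_force': array([-0.12403977, -0.20295928, -0.34232629]), 'ft_torque': array([ 0.00262498, -0.0059342 , -0.03568916]), 'grasp_force': 0.0, 'grip_width': 0.30076626706275444}
```

```bash
python3 - <<'E'
from h import *
for n in('scene','top'):
    c=load(n); K=np.array([[f(c),0,float(c['cx'])],[0,f(c),float(c['cy'])],[0,0,1]]); M=K@np.linalg.inv(c['pose'])[:3]
    pr=lambda p:(lambda q:(q[:2]/q[2]).round(1))(M@np.r_[p,1])
    T=np.array([.5759,.1561,.1751]); yv=np.array([.482,.876,0])
    print(n,'base',pr([0,0,0]),'tip',pr(T),'+-13mm',pr(T+yv*.0125+[0,0,.01]),pr(T-yv*.0125+[0,0,.01]),'outer',pr(T+yv*.027+[0,0,.01]),'pre',pr([.5746,.156,.1604]),'open f',pr(np.array([.5746,.156,.1734])+yv*.05),pr(np.array([.5746,.156,.1734])-yv*.05))
s=load('scene')
a=cv2.resize(s['img'][205:295,300:400],(800,600)[:1]+(600,) if 0 else (666,600),interpolation=cv2.INTER_CUBIC)
cv2.imwrite('pics/tip.png',a[...,::-1])
E
```

```text
scene base [440.5 173.6] tip [343.7 262.5] +-13mm [344.5 264.5] [343.1 257. ] outer [345.4 268.9] pre [343.9 264.7] open f [346.9 277.7] [341.3 247.8]
top base [320.  440.9] tip [254.4 233.9] +-13mm [249.6 231.3] [258.3 235.7] outer [244.6 228.7] pre [255.1 234.9] open f [237.3 225.6] [271.7 243.3]
```

View pics/tip.png

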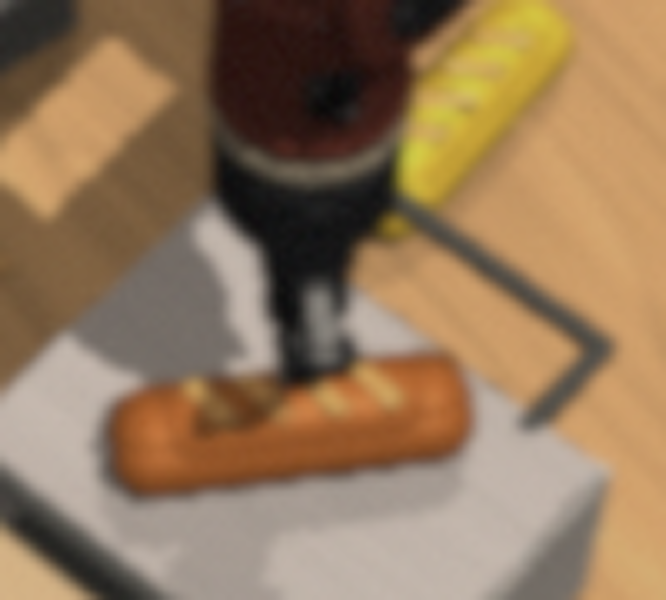

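Both views suggest the tips stand higher than the state reports. I'll check this in the start pictures, where both cameras see the gripper, with the reported TCP and finger backs projected in.

```bash
python3 - <<'E'
from h import *
out=[]
T=np.array([.188,-.5955,.198]); y=np.array([.301,-.953,0])
for n,(u0,v0,w,h) in(('top',(520,350,120,90)),('scene',(260,0,80,60))):
    c=load(n); K=np.array([[f(c),0,float(c['cx'])],[0,f(c),float(c['cy'])],[0,0,1]]); M=K@np.linalg.inv(c['pose'])[:3]
    im=cv2.imread(f'pics/{n}0.png'); k=400/w; a=cv2.resize(im[v0:v0+h,u0:u0+w],(400,300),interpolation=cv2.INTER_CUBIC)
    a=cv2.convertScaleAbs(a,alpha=1.6,beta=30)
    for p,col in((T,(0,0,255)),(T+y*.057+[0,0,.013],(0,255,0)),(T-y*.057+[0,0,.013],(0,255,0)),(T+[0,0,.073],(255,0,0))):
        q=M@np.r_[p,1]; q=q[:2]/q[2]; print(n,q.round(1)); cv2.circle(a,(int((q[0]-u0)*k),int((q[1]-v0)*k)),3,col,-1)
    out.append(a)
cv2.imwrite('pics/start.png',np.hstack(out))
E
```

```text
top [559.3 381. ]
top [583.4 374.3]
top [540.2 389.7]
top [574.4 387. ]
scene [301.2  63.1]
scene [288.8  54.3]
scene [313.6  66.2]
scene [300.4  46.5]
```

View pics/start.png

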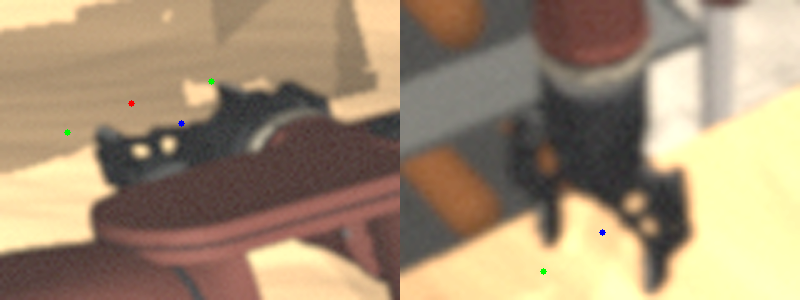

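The reported TCP is visibly off. The real open fingertips are at scene (290.4,48.4) and (311,58), and top (586.6,377) and (551.5,389). I'll triangulate the offset.

```bash
python3 - <<'E'
from h import *
t=load('top'); s=load('scene')
def PM(c): 
    K=np.array([[f(c),0,float(c['cx'])],[0,f(c),float(c['cy'])],[0,0,1]]); return K@np.linalg.inv(c['pose'])[:3]
X=cv2.triangulatePoints(PM(t),PM(s),np.array([(586.6,377),(551.5,389)]).T,np.array([(290.4,48.4),(311,58)]).T); X=(X[:3]/X[3]).T
print(X.round(4),'mid',X.mean(0).round(4),'span',np.linalg.norm(X[0]-X[1]),'off',(X.mean(0)-[.188,-.5955,.198]).round(4))
for A,a,B,b in((PM(t),(586.6,377),PM(s),(290.4,48.4)),(PM(t),(551.5,389),PM(s),(311,58))):
    for M,uv,x in((A,a,X[0] if a[0]>560 else X[1]),(B,b,X[0] if a[0]>560 else X[1])):
        q=M@np.r_[x,1]; print((q[:2]/q[2]-uv).round(1),end=' ')
# current pose: depth profile of the gripper's visible column and of the wrist
P=cloud(s)
m=(P[...,2]>.19)&(abs(P[...,0]-.58)<.12)&(abs(P[...,1]-.17)<.12)
for lo in np.arange(.19,.5,.02):
    Q=P[m&(P[...,2]>=lo)&(P[...,2]<lo+.02)]
    if len(Q): print(round(lo,2),len(Q),np.median(Q,0).round(3))
E
```

```text
[[ 0.204  -0.6396  0.2432]
 [ 0.1768 -0.5521  0.2436]] mid [ 0.1904 -0.5959  0.2434] span 0.09157307975209313 off [ 0.0024 -0.0004  0.0454]
[-0.3  0.3] [-0.3 -0. ] [-0.8  0.9] [-0.8 -0.1] 0.21 10 [0.592 0.175 0.218]
0.23 3 [0.596 0.167 0.235]
0.25 24 [0.598 0.171 0.26 ]
0.27 36 [0.597 0.173 0.279]
0.29 93 [0.602 0.201 0.304]
0.31 54 [0.599 0.187 0.317]
0.33 89 [0.599 0.185 0.342]
0.35 127 [0.601 0.183 0.36 ]
0.37 122 [0.603 0.179 0.378]
0.39 101 [0.601 0.185 0.401]
0.41 173 [0.604 0.181 0.419]
0.43 110 [0.605 0.179 0.44 ]
0.45 144 [0.604 0.183 0.459]
0.47 82 [0.608 0.175 0.478]
0.49 175 [0.608 0.168 0.499]
```

The xy agree, but the real tips are about 32 mm higher than the state reports: 45 mm measured, less the 13 mm that open pads stand back. That explains closing above the roll, so I'll take true z as reported + 0.032. I'll open, go down to a reported 0.097, and close.

Emit:
step_arm(commands=[1,0,0,0,0,0,0,1,0,0,0,0,0,0,1,0,0,0,0,0,0,1,0,0,0,0,0,0,1,0,0,0,0,0,0,1,0,0,-0.1,0,0,0,1,0,0,-0.2,0,0,0,1,0,0,-0.3,0,0,0,1,0,0,-0.4,0,0,0,1,0,0,-0.5,0,0,0])

```text
time_s: 10.3
tool_pos: [0.5745, 0.1559, 0.1218]
tool_rot: [0.249, 0.969, -0.0, -0.001]
wrist_force: [-1.3, -0.5, -0.3]
grip_width: 0.998
grasp_force: 0.0
```

Emit:
step_arm(commands=[1,0,0,-0.05,0,0,0,1,0,0,-0.1,0,0,0,1,0,0,-0.15,0,0,0,1,0,0,-0.2,0,0,0,1,0,0,-0.24,0,0,0,1,0,0,-0.27,0,0,0,1,0,0,-0.27,0,0,0,1,0,0,-0.27,0,0,0,0.4,0,0,-0.27,0,0,0,0.4,0,0,-0.27,0,0,0])

```text
time_s: 11.13
tool_pos: [0.5755, 0.156, 0.0972]
tool_rot: [0.249, 0.969, 0.0, 0.0]
wrist_force: [-0.2, -0.4, -0.1]
grip_width: 0.746
grasp_force: 0.0
```

Emit:
step_arm(commands=[0.4,0,0,0,0,0,0,0.4,0,0,0,0,0,0,0.4,0,0,0,0,0,0,0.4,0,0,0,0,0,0,0.4,0,0,0,0,0,0,0.4,0,0,0,0,0,0,0.4,0,0,0,0,0,0,0.4,0,0,0.02,0,0,0,0.4,0,0,0.04,0,0,0,0.4,0,0,0.06,0,0,0])

```text
time_s: 11.97
tool_pos: [0.5745, 0.1559, 0.102]
tool_rot: [0.249, 0.969, -0.0, -0.001]
wrist_force: [-0.2, 0.7, -0.7]
grip_width: 0.598
grasp_force: 31.4
```

Emit:
step_arm(commands=[0.4,0,0,0.1,0,0,0,0.4,0,0,0.2,0,0,0,0.4,0,0,0.35,0,0,0,0.4,0,0,0.5,0,0,0,0.4,0,0,0.6,0,0,0,0.4,0,-0.1,0.6,0,0,0,0.4,0.02,-0.2,0.6,0,0,0,0.4,0.05,-0.3,0.6,0,0,0,0.4,0.08,-0.4,0.6,0,0,0,0.4,0.1,-0.5,0.6,0,0,0])

```text
time_s: 12.8
tool_pos: [0.5849, 0.1044, 0.1616]
tool_rot: [0.249, 0.968, -0.0, -0.001]
wrist_force: [-0.6, -0.1, -2.5]
grip_width: 0.597
grasp_force: 31.6
```

Emit:
step_arm(commands=[0.4,0.01,-0.1,0,0,0,0,0.4,0.02,-0.2,0,0,0,0,0.4,0.03,-0.3,0,0,0,0,0.4,0.04,-0.4,0,0,0,0,0.4,0.05,-0.5,0,0,0,0,0.4,0.06,-0.6,0,0,0,0,0.4,0.07,-0.7,0,0,0,0,0.4,0.08,-0.8,0,0,0,0,0.4,0.09,-0.9,0,0,0,0,0.4,0.1,-1,0,0,0,0])

```text
time_s: 13.63
tool_pos: [0.5952, 0.005, 0.1627]
tool_rot: [0.249, 0.969, 0.0, 0.0]
wrist_force: [-0.3, -0.0, -1.5]
grip_width: 0.592
grasp_force: 31.6
```

Emit:
step_arm(commands=[0.4,0.01,-0.1,0,0,0,0,0.4,0.02,-0.2,0,0,0,0,0.4,0.03,-0.3,0,0,0,0,0.4,0.04,-0.4,0,0,0,0,0.4,0.05,-0.5,0,0,0,0,0.4,0.06,-0.6,0,0,0,0,0.4,0.07,-0.7,0,0,0,0,0.4,0.08,-0.8,0,0,0,0,0.4,0.09,-0.9,0,0,0,0,0.4,0.1,-1,0,0,0,0])

```text
time_s: 14.47
tool_pos: [0.6052, -0.095, 0.1627]
tool_rot: [0.249, 0.969, 0.0, -0.0]
wrist_force: [0.8, 0.4, -1.1]
grip_width: 0.591
grasp_force: 31.6
```

Emit:
step_arm(commands=[0.4,0.01,-0.1,0,0,0,0,0.4,0.02,-0.2,0,0,0,0,0.4,0.03,-0.3,0,0,0,0,0.4,0.04,-0.4,0,0,0,0,0.4,0.05,-0.5,0,0,0,0,0.4,0.06,-0.6,0,0,0,0,0.4,0.07,-0.7,0,0,0,0,0.4,0.08,-0.8,0,0,0,0,0.4,0.09,-0.9,0,0,0,0,0.4,0.1,-1,0,0,0,0])

```text
time_s: 15.3
tool_pos: [0.6152, -0.195, 0.1627]
tool_rot: [0.249, 0.969, 0.0, -0.0]
wrist_force: [-0.3, -0.2, -2.5]
grip_width: 0.593
grasp_force: 31.6
```

Emit:
step_arm(commands=[0.4,0.01,-0.12,0,0,0,0,0.4,0.02,-0.24,0,0,0,0,0.4,0.03,-0.36,0,0,0,0,0.4,0.03,-0.48,0,0,0,0,0.4,0.03,-0.6,-0.1,0,0,0,0.4,0.03,-0.71,-0.2,0,0,0,0.4,0.03,-0.71,-0.35,0,0,0,0.4,0.03,-0.71,-0.5,0,0,0,0.4,0.03,-0.71,-0.65,0,0,0,0.4,0.03,-0.71,-0.8,0,0,0])

```text
time_s: 16.13
tool_pos: [0.6173, -0.2653, 0.0803]
tool_rot: [0.249, 0.969, 0.0, -0.001]
wrist_force: [0.8, -0.2, -1.2]
grip_width: 0.6
grasp_force: 31.6
```

Emit:
step_arm(commands=[0.4,0,0,-0.12,0,0,0,0.4,0,0,-0.24,0,0,0,0.4,0,0,-0.36,0,0,0,0.4,0,0,-0.48,0,0,0,0.4,0,0,-0.6,0,0,0,0.4,0,0,-0.7,0,0,0,0.4,0,0,-0.8,0,0,0,0.4,0,0,-0.88,0,0,0,0.4,0,0,-0.94,0,0,0,0.4,0,0,-0.98,0,0,0])

```text
time_s: 16.97
tool_pos: [0.6179, -0.2648, -0.0162]
tool_rot: [0.249, 0.969, 0.0, -0.0]
wrist_force: [-0.6, -0.1, -1.6]
grip_width: 0.594
grasp_force: 31.6
```

Emit:
step_arm(commands=[0.4,0,0,-0.01,0,0,0,0.4,0,0,-0.02,0,0,0,0.4,0,0,-0.03,0,0,0,0.4,0,0,-0.04,0,0,0,0.4,0,0,-0.04,0,0,0,0.4,0,0,-0.04,0,0,0,0.4,0,0,-0.04,0,0,0,0.4,0,0,-0.04,0,0,0,0.4,0,0,-0.04,0,0,0,0.4,0,0,-0.04,0,0,0])

```text
time_s: 17.8
tool_pos: [0.6182, -0.265, -0.0192]
tool_rot: [0.249, 0.969, -0.0, 0.0]
wrist_force: [-0.4, -0.1, -1.9]
grip_width: 0.596
grasp_force: 31.6
```

Emit:
step_arm(commands=[0.4,0,0,-0.01,0,0,0,0.4,0,0,-0.015,0,0,0,0.4,0,0,-0.015,0,0,0,0.95,0,0,-0.015,0,0,0,0.95,0,0,-0.015,0,0,0,0.95,0,0,-0.015,0,0,0,0.95,0,0,-0.015,0,0,0,0.95,0,0,-0.015,0,0,0,0.95,0,0,-0.015,0,0,0,0.95,0,0,-0.015,0,0,0])

```text
time_s: 18.63
tool_pos: [0.6182, -0.265, -0.0208]
tool_rot: [0.249, 0.969, -0.0, 0.0]
wrist_force: [-0.2, -0.3, -0.4]
grip_width: 0.946
grasp_force: 0.0
```

Emit:
step_arm(commands=[1,0,0,0.05,0,0,0,1,0,0,0.1,0,0,0,1,0,0,0.2,0,0,0,1,0,0,0.3,0,0,0,1,0,0,0.4,0,0,0,1,0,0,0.5,0,0,0,1,0,0,0.6,0,0,0,1,0,0,0.7,0,0,0,1,0,0,0.8,0,0,0,1,0,0,0.9,0,0,0])

```text
time_s: 19.47
tool_pos: [0.6182, -0.265, 0.0704]
tool_rot: [0.249, 0.969, -0.0, 0.0]
wrist_force: [1.2, 1.0, -0.4]
grip_width: 1.002
grasp_force: 0.0
```

Emit:
step_arm(commands=[1,-0.02,0.1,0.1,0,0,-0.005,1,-0.04,0.2,0.2,0,0,-0.01,1,-0.06,0.3,0.3,0,0,-0.02,1,-0.1,0.4,0.4,0,0,-0.03,1,-0.15,0.5,0.5,0,0,-0.04,1,-0.2,0.6,0.6,0,0,-0.05,1,-0.25,0.7,0.7,0,0,-0.06,1,-0.3,0.8,0.8,0,0,-0.07,1,-0.35,0.9,0.9,0,0,-0.08,1,-0.4,1,1,0,0,-0.09])

```text
time_s: 20.3
tool_pos: [0.5778, -0.1645, 0.1702]
tool_rot: [0.383, 0.924, 0.0, 0.0]
wrist_force: [0.4, -0.2, 0.1]
grip_width: 1.002
grasp_force: 0.0
```

```bash
python3 - <<'E'
from h import *
s=cam('scene'); t=cam('top')
a=cv2.resize(s['img'][150:310,190:400],(525,400),interpolation=cv2.INTER_CUBIC)
b=cv2.resize(t['img'][160:310,355:460],(280,400),interpolation=cv2.INTER_CUBIC)[:,:275]
cv2.imwrite('pics/placed.png',np.hstack([a,b])[...,::-1])
P=cloud(s); h=cv2.cvtColor(s['img'],cv2.COLOR_RGB2HSV)
m=(P[...,0]>.48)&(P[...,0]<.75)&(P[...,1]<-.17)&(P[...,1]>-.37)&(P[...,2]>.02)&(P[...,2]<.08)&(h[...,1]>90)
Q=P[m]; print(len(Q),cv2.minAreaRect((Q[:,:2]*1000).astype(np.float32)),np.percentile(Q[:,2],[5,50,98]))
E
```

```text
628 ((622.2437744140625, -260.8267517089844), (50.21043014526367, 158.15196228027344), 62.97187042236328) [0.0239563 0.0436936 0.0586427]
```

View pics/placed.png

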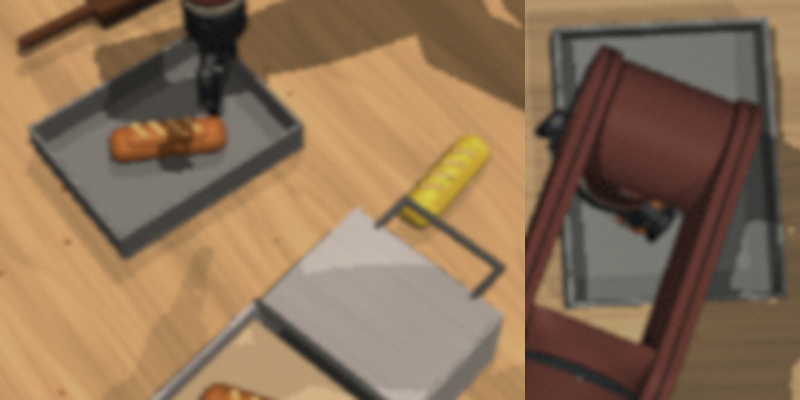

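The roll lies flat in the tray, at (168,138) in the left crop, with its top at 55 mm. The cover is still shut. Next I'll go over to the handle, with the opening at half so the fingers fit the 44 mm gap.

Emit:
step_arm(commands=[0.5,-0.044,0.098,0,0,0,-0.0063,0.5,-0.088,0.196,0,0,0,-0.0126,0.5,-0.132,0.294,0,0,0,-0.0189,0.5,-0.176,0.392,0,0,0,-0.0252,0.5,-0.22,0.49,0,0,0,-0.0315,0.5,-0.264,0.588,0,0,0,-0.0378,0.5,-0.308,0.686,0,0,0,-0.0441,0.5,-0.352,0.784,0,0,0,-0.0504,0.5,-0.396,0.882,0,0,0,-0.0567,0.5,-0.44,0.98,0,0,0,-0.063])

```text
time_s: 21.23
tool_pos: [0.5339, -0.0671, 0.1687]
tool_rot: [0.472, 0.882, -0.0, -0.0]
wrist_force: [0.6, -0.2, 0.2]
grip_width: 0.5
grasp_force: 0.0
```

Emit:
step_arm(commands=[0.5,-0.044,0.098,0,0,0,-0.0063,0.5,-0.088,0.196,0,0,0,-0.0126,0.5,-0.132,0.294,0,0,0,-0.0189,0.5,-0.176,0.392,0,0,0,-0.0252,0.5,-0.22,0.49,0,0,0,-0.0315,0.5,-0.264,0.588,0,0,0,-0.0378,0.5,-0.308,0.686,0,0,0,-0.0441,0.5,-0.352,0.784,0,0,0,-0.0504,0.5,-0.396,0.882,0,0,0,-0.0567,0.5,-0.44,0.98,0,0,0,-0.063])

```text
time_s: 22.07
tool_pos: [0.49, 0.031, 0.1688]
tool_rot: [0.557, 0.831, -0.0, -0.0]
wrist_force: [-0.2, 0.4, 0.1]
grip_width: 0.498
grasp_force: 0.0
```

Emit:
step_arm(commands=[0.5,-0.044,0.098,0,0,0,-0.0063,0.5,-0.088,0.196,0,0,0,-0.0126,0.5,-0.132,0.294,0,0,0,-0.0189,0.5,-0.176,0.392,0,0,0,-0.0252,0.5,-0.22,0.49,0,0,0,-0.0315,0.5,-0.264,0.588,0,0,0,-0.0378,0.5,-0.308,0.686,0,0,0,-0.0441,0.5,-0.352,0.784,0,0,0,-0.0504,0.5,-0.396,0.882,0,0,0,-0.0567,0.5,-0.44,0.98,0,0,0,-0.063])

```text
time_s: 22.9
tool_pos: [0.4461, 0.129, 0.1689]
tool_rot: [0.636, 0.772, -0.0, -0.0]
wrist_force: [-0.5, 0.4, -0.2]
grip_width: 0.499
grasp_force: 0.0
```

Emit:
step_arm(commands=[0.5,0,0,0,0,0,0,0.5,0,0,-0.06,0,0,0,0.5,0,0,-0.12,0,0,0,0.5,0,0,-0.18,0,0,0,0.5,0,0,-0.24,0,0,0,0.5,0,0,-0.3,0,0,0,0.5,0,0,-0.35,0,0,0,0.5,0,0,-0.4,0,0,0,0.5,0,0,-0.4,0,0,0,0.5,0,0,-0.4,0,0,0])

```text
time_s: 23.73
tool_pos: [0.4459, 0.1289, 0.1289]
tool_rot: [0.636, 0.772, -0.0, -0.0]
wrist_force: [0.7, -0.4, -0.1]
grip_width: 0.498
grasp_force: 0.0
```

```bash
python3 - <<'E'
from h import *
s=cam('scene'); t=cam('top')
a=cv2.resize(s['img'][190:290,310:420],(440,400),interpolation=cv2.INTER_CUBIC)
b=cv2.resize(t['img'][230:320,225:306],(360,400),interpolation=cv2.INTER_CUBIC)
cv2.imwrite('pics/bar.png',np.hstack([a,b])[...,::-1])
E
```

```text
(no output)
```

View pics/bar.png

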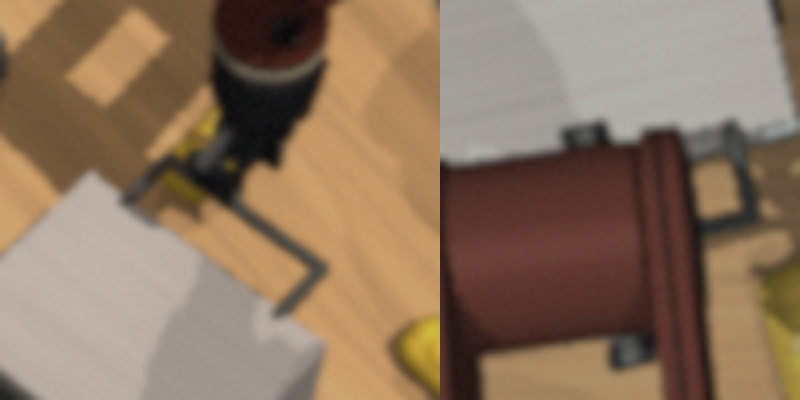

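The forward fingertip at crop (230,197) and the rear one at (275,160) straddle the bar line, at the expected places. The picture quota is used up, so I'll descend and grip on the numbers.

Emit:
step_arm(commands=[0.5,0,0.01,-0.08,0,0,0,0.5,0,0.01,-0.16,0,0,0,0.5,0,0.01,-0.24,0,0,0,0.5,0,0.01,-0.32,0,0,0,0.5,0,0.01,-0.4,0,0,0,0.5,0,0.01,-0.46,0,0,0,0.5,0,0.01,-0.52,0,0,0,0.5,0,0.01,-0.57,0,0,0,0.5,0,0.01,-0.59,0,0,0,0.5,0,0.01,-0.59,0,0,0])

```text
time_s: 24.67
tool_pos: [0.4458, 0.13, 0.0696]
tool_rot: [0.636, 0.772, -0.0, -0.0]
wrist_force: [0.1, 0.1, 0.3]
grip_width: 0.499
grasp_force: 0.0
```

Emit:
step_arm(commands=[0,0,0,0,0,0,0,0,0,0,0,0,0,0,0,0,0,0,0,0,0,0,0,0,0,0,0,0,0,0,0,0,0,0,0,0,0,0,0,0,0,0,0,0,0,0,0,0,0,0,0,0,0,0,0,0,0,0,0,0,0,0,0,0,0,0,0,0,0,0], grip_force=50)

```text
time_s: 25.5
tool_pos: [0.4456, 0.1299, 0.0707]
tool_rot: [0.636, 0.772, -0.001, -0.0]
wrist_force: [-3.8, -0.4, 6.3]
grip_width: 0.125
grasp_force: 48.9
```

The bar is held: 10.6 mm opening, 49 N. I'll raise it along the hinge arc (r = 0.23 m, yaw 11.1°), first to 25 degrees.

Emit:
step_arm(commands=[0,0.002,0,0.1,0,0,0,0,0.009,0.002,0.2,0,0,0,0,0.019,0.004,0.3,0,0,0,0,0.034,0.007,0.399,0,0,0,0,0.053,0.011,0.498,0,0,0,0,0.077,0.015,0.595,0,0,0,0,0.104,0.021,0.692,0,0,0,0,0.136,0.027,0.787,0,0,0,0,0.172,0.034,0.88,0,0,0,0,0.211,0.042,0.972,0,0,0])

```text
time_s: 26.33
tool_pos: [0.4655, 0.1341, 0.168]
tool_rot: [0.636, 0.772, -0.002, -0.002]
wrist_force: [-7.8, -0.6, -0.8]
grip_width: 0.118
grasp_force: 48.6
```

Emit:
step_arm(commands=[0,0.044,0.009,0.09,0,0,0,0,0.091,0.018,0.178,0,0,0,0,0.142,0.028,0.264,0,0,0,0,0.197,0.039,0.347,0,0,0,0,0.255,0.05,0.428,0,0,0,0,0.316,0.062,0.506,0,0,0,0,0.381,0.075,0.582,0,0,0,0,0.45,0.088,0.654,0,0,0,0,0.521,0.102,0.724,0,0,0,0,0.595,0.117,0.79,0,0,0])

```text
time_s: 27.17
tool_pos: [0.5245, 0.1467, 0.2502]
tool_rot: [0.636, 0.772, -0.001, -0.002]
wrist_force: [-20.9, -0.3, 17.5]
grip_width: 0.116
grasp_force: 49.0
```

Emit:
step_arm(commands=[0,0,0,0,0,0,0,0,0,0,0,0,0,0,0,0,0,0,0,0,0,0,0,0,0,0,0,0,0,0,0,0,0,0,0,0,0,0,0,0,0,0,0,0,0,0,0,0,0,0,0,0,0,0,0,0,0,0,0,0,0,0,0,0,0,0,0,0,0,0])

```text
time_s: 28.0
tool_pos: [0.5251, 0.1468, 0.2508]
tool_rot: [0.636, 0.772, -0.0, -0.001]
wrist_force: [-17.8, 0.1, 16.0]
grip_width: 0.118
grasp_force: 50.3
```

```bash
python3 - <<'E'
from h import *
u=np.array([np.cos(np.radians(11.1)),np.sin(np.radians(11.1))]); w=np.array([-u[1],u[0]])
B=np.array([.4464,.1299]); H=B+.23*u
for n in('scene','top'):
    c=cam(n); P=cloud(c); D=P[...,:2]-H; a=D@u; b=D@w; h=cv2.cvtColor(c['img'],cv2.COLOR_RGB2HSV)
    m=(a<-.02)&(a>-.17)&(abs(b)<.113)&(P[...,2]>.13)&(P[...,2]<.33)&(h[...,1]<60)&(h[...,2]>70)
    A,Z=a[m],P[...,2][m]-.121
    from scipy.optimize import least_squares
    r=least_squares(lambda p:np.sin(p[0])*A+np.cos(p[0])*Z-p[1],[.87,.003],loss='soft_l1',f_scale=.004)
    print(n,m.sum(),'angle deg',np.degrees(r.x[0]).round(2),'off',r.x[1].round(4),'med|res|',np.median(abs(r.fun)).round(4))
    if n=='scene':
        m=(P[...,0]>.48)&(P[...,0]<.75)&(P[...,1]<-.17)&(P[...,1]>-.37)&(P[...,2]>.02)&(P[...,2]<.08)&(h[...,1]>90)
        Q=P[m]; print('roll',len(Q),cv2.minAreaRect((Q[:,:2]*1000).astype(np.float32)),np.percentile(Q[:,2],98))
st=telemetry.state(); print(st['time_s'],st['tool_pos'],st['wrist_force'],st['grasp_force'],abs(st['joint_velocities']).max())
E
```

```text
scene 3644 angle deg 49.94 off 0.0028 med|res| 0.002
roll 623 ((622.8623046875, -260.0381164550781), (51.70097351074219, 158.3807830810547), 63.07232666015625) 0.05750047461495213
top 1099 angle deg 49.8 off 0.0034 med|res| 0.001
28.1 [0.52512221 0.14678296 0.25071671] [-18.56437536  -0.77422559  15.92059881] 50.28261423110962 0.0013659644339832988
```

Both views give 49.9° for the cover, held still at 50 N, and the roll is lying flat in the tray. I'll hand the job in.

```bash
python3 -c "
from rig import ticket
print(ticket.hand_in())"
```

```text
the job is handed in; nothing more can be done
None
```

The stray roll lies flat in the grey tray and the gripper is holding the cover at about 50° (both cameras measure 49.8–49.9°); the job is handed in, but no verdict came back.

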